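# Sort the hose clamps by ratchet and length

### The arm

A 6-joint arm with a two-finger parallel gripper is mounted at the origin on the work surface. World frame = base frame: x ahead of the robot, y to its left, z up, the work surface at z = 0. Lengths are in m, angles in rad, forces in N, time in s.
With the tool pointing down it reaches from about 0.35 to 0.725 m from the base axis. Payload 6 kg.
Tool frame: the origin (TCP) lies on the centre line of the jaws, within the pads' length; the fingertips stand 8 mm ahead of it and the grasp point (between the pads) lies 11 mm behind it; z points along the fingers, y is the direction in which the jaws open and shut (so a half turn about z gives the same grasp; the last joint's range is limited). The gripper opens to 85 mm and grips with 20 to 120 N. Pads are 22 mm wide; open, the fingers measure 114 mm over their backs; the gripper's body (76 mm by 85 mm) begins 54 mm behind the grasp point. The pads swing forward as they close: fully open they stand 13 mm farther back than shut.
Start: joints at [1.669, 0.04, 0.085, 0, -1.615, -0.334], TCP at [0.14, 0.583, 0.239] pointing down, gripper open.
Joint ranges: [-2.56, 2.56], [-1.29, 2.01], [-1.08, 1.49], [-3.29, 1.98], [-2.81, -0.18], [-2.99, 2.99]. Speed limits (rad/s): [2.57, 2.57, 3.01, 3.14, 3.14, 3.14].

### API

Orientations are given as a unit quaternion [x, y, z, w].
In Python, from plant import env gives the robot as it stands.
- The arm moves only by the tool send_rows, never from a script. Its argument "increments" is text: rows parted by semicolons, each of 5 numbers parted by spaces: the shift along the tool's x, y, z in m, then the turn about the tool's z in degrees, then the finger opening in m, from 0 to 0.0854. A call has 1 to 10 rows; each row shifts and turns the pose as measured when the row begins, along the tool's axes as they then stand; what a row does not reach is not made up. A row lasts 1/8 s, in which the tool goes at most 62.5 mm and 10.7 degrees, less where a joint would pass 70% of its speed; a pose out of reach is approached as far as the arm can. A call is refused whole if a number of a shift passes 0.0625 or a number of a turn 10.7, either way. A call with a gripper value outside its range is refused whole. The fingers move at their own pace and stop on an object; "force" is the grip in N (left out, the last holds). Time passes only in rows, so rows that do not move let the fingers close. It gives the time, the measured TCP pose, the force and the opening at its end, in the units of the state.
- env.read_state(): the state, without advancing time (a new reading comes with each control period).
- env.grab_frame(name): name is "scene" or "top"; returns the picture (400x640x3 uint8, blue, green, red); there is no depth.
- env.camera_info(name): a dict with "fx", "fy", "cx", "cy" (pixels), "xyz" and "orientation" of the camera in the world. Camera axes: x right, y down, z forward; pixel columns grow to the right and rows downward; lengths in m; the calibration is good to about 2 mm. A picture is of the moment at which its call begins. camera_info takes no time and is no camera call.
- env.hand_in(): hands the job in, once; it reports no verdict.
The state is a dict: "time": time; "q": joint angles; "dq": joint speeds; "joint_torque": joint torques, N m; "eef_pos": TCP position; "orientation": TCP orientation; "wrist_force": force on the tool from outside, world axes, zero at the start; "moment": the same for the moment, N m; "grip_width": opening from 0.0 (shut) to 1.0 (fully open).
Only numpy, scipy, OpenCV 4.12 (cv2) and the standard library are available. Lean on these libraries where they do the work, as an engineer would, in place of code of your own. Each camera call takes 0.05 s, during which the arm holds its last target.

### The job

Sort the four ratchet hose clamps on the lab bench: lay the ones that are ratcheted shut in the rimmed trays and the ones that stand open on the slatted drip racks, the long clamp in the long one and the short clamp in the short one of each pair. Each must lie flat and lengthwise with its hinge block over the middle of its tray or rack (to about a centimetre). Leave the small beaker and the glass dish among them where they stand.

Things in the scene. Friction and masses are not known exactly. Their poses are not given: they have to be found in the camera images.
- long_shut_mid (a point): long steel hose clamp ratcheted shut: jaws together, ratchet arms by the rings overlapping. 147 mm long, 48 wide over the finger rings, 7 thick but for the square hinge block (24 x 24, 14 high) by which it is picked up from above and nearly balances. Point: centre of the block, 7 mm up. x axis: lengthwise to the jaw tips (66 mm ahead; rings end 81 behind); z up. Rigid, 35 to 105 g
- short_shut_mid (a point): short steel hose clamp ratcheted shut: jaws together, ratchet arms by the rings overlapping. 99 mm long, 48 wide over the finger rings, 7 thick but for the square hinge block (24 x 24, 14 high) by which it is picked up from above and nearly balances. Point: centre of the block, 7 mm up. x axis: lengthwise to the jaw tips (42 mm ahead; rings end 57 behind); z up. Rigid, 35 to 105 g
- long_open_mid (a point): long steel hose clamp standing open: jaws gape in a V, ratchet arms by the rings apart. 146 mm long, 80 wide over the finger rings, 7 thick but for the square hinge block (24 x 24, 14 high) by which it is picked up from above and nearly balances. Point: centre of the block, 7 mm up. x axis: lengthwise to the jaw tips (65 mm ahead; rings end 81 behind); z up. Rigid, 35 to 105 g
- short_open_mid (a point): short steel hose clamp standing open: jaws gape in a V, ratchet arms by the rings apart. 99 mm long, 71 wide over the finger rings, 7 thick but for the square hinge block (24 x 24, 14 high) by which it is picked up from above and nearly balances. Point: centre of the block, 7 mm up. x axis: lengthwise to the jaw tips (42 mm ahead; rings end 57 behind); z up. Rigid, 35 to 105 g
- long_tray_floor (a point): the middle of the floor of the long rimmed tray: shallow plastic with a white rim, fixed to the bench, 198 x 90 mm outside with a 3 mm wall, plain grey floor 3 mm above the bench (this point's height), rim 9 mm above the bench. x axis along its length, y across, z up
- short_tray_floor (a point): the middle of the floor of the short rimmed tray: shallow plastic with a white rim, fixed to the bench, 150 x 90 mm outside with a 3 mm wall, plain grey floor 3 mm above the bench (this point's height), rim 9 mm above the bench. x axis along its length, y across, z up
- long_rack_top (a point): the middle of the top of the long slatted drip rack: white plastic with cross slats and no rim, fixed to the bench, 198 x 100 mm, flat top 12 mm above the bench (this point's height). x axis along its length, y across, z up
- short_rack_top (a point): the middle of the top of the short slatted drip rack: white plastic with cross slats and no rim, fixed to the bench, 150 x 100 mm, flat top 12 mm above the bench (this point's height). x axis along its length, y across, z up
- beaker_mid (a point): small glass beaker, 48 mm across and 55 mm high, standing among the work, to be left alone; this point is half-way up its axis
- dish_mid (a point): round covered glass dish, 88 mm across and 15 mm high, standing among the work, to be left alone; this point is half-way up its axis
There are look-alikes about, which are no part of the job. What is shaped like the part that bears short_open_mid but purple is not meant. What is shaped like the part that bears short_tray_floor but orange is not meant.

How it is judged:
At the end, for the whole second after the job is handed in: Each clamp lies still and flat in its own place (long shut: long tray; short shut: short tray; long open: long rack; short open: short rack), its hinge block within 14 mm of the middle, its length within 0.25 rad of the tray's or rack's length, either way round (horizontal distance between long_shut_mid and long_tray_floor below 0.014 m and z of long_shut_mid in the frame of long_tray_floor between 0.004 and 0.011 m and angle between the x axis of long_shut_mid and the x axis of long_tray_floor, either way round below 0.25 rad and angle between each of long_shut_mid, short_shut_mid, long_open_mid, short_open_mid's own z axis and vertical below 0.12 rad and linear speed of each of long_shut, short_shut, long_open, short_open below 0.02 m/s and horizontal distance between short_shut_mid and short_tray_floor below 0.014 m and z of short_shut_mid in the frame of short_tray_floor between 0.004 and 0.011 m and angle between the x axis of short_shut_mid and the x axis of short_tray_floor, either way round below 0.25 rad and horizontal distance between long_open_mid and long_rack_top below 0.014 m and z of long_open_mid in the frame of long_rack_top between 0.004 and 0.011 m and angle between the x axis of long_open_mid and the x axis of long_rack_top, either way round below 0.25 rad and horizontal distance between short_open_mid and short_rack_top below 0.014 m and z of short_open_mid in the frame of short_rack_top between 0.004 and 0.011 m and angle between the x axis of short_open_mid and the x axis of short_rack_top, either way round below 0.25 rad); the robot touches nothing.
It fails at once if the beaker is moved more than 20 mm or tipped (distance of beaker_mid from where it was at the start of the episode above 0.02 m or angle between beaker_mid's own z axis and vertical above 0.4 rad).
It fails at once if the dish is moved more than 20 mm or tipped (distance of dish_mid from where it was at the start of the episode above 0.02 m or angle between dish_mid's own z axis and vertical above 0.4 rad).
It also fails if it takes over 96 s, if anything falls off the work surface, if the arm or the gripper's body presses on something with over 40 N, if the wrist force passes 120 N, or if a joint passes its speed limit or range.

## Working session

There is one attempt and no reset: what is moved stays moved. The work goes in short steps, Python scripts to look and compute and a tool call to move; the robot and the scene stay as the last step left them, time stands still between calls to the robot, and variables do not carry over. Pictures are saved under pics/ and viewed, and the job is handed in when it is done.

Besides the shell and the picture viewer there is one more tool, called after ">>>" by a JSON object that holds its "op" and its "data", one argument or row to a line. send_rows: Moves the arm, as the interface text tells. Its arguments: {"type":"object","properties":{"increments":{"type":"string"},"force":{"type":"number"}},"required":["increments"]}

```bash
mkdir -p pics
python3 - <<'E'
from plant import env
import cv2
for n in ("top","scene"):
    f=env.grab_frame(n); cv2.imwrite(f"pics/{n}0.png",f); print(n,env.camera_info(n))
print(env.read_state())
E
```

```text
top {'fx': 437.0665192786358, 'fy': 437.0665192786358, 'cx': 322.1139798166572, 'cy': 205.01418681252406, 'xyz': array([0.31411487, 0.06047613, 1.31319018]), 'orientation': array([-0.70444912,  0.70445308, -0.06513393,  0.05705149])}
scene {'fx': 482.2482272092961, 'fy': 482.2482272092961, 'cx': 317.6742329837335, 'cy': 206.1649771765603, 'xyz': array([ 1.18265719, -0.79677891,  1.04005693]), 'orientation': array([ 0.85988857,  0.31433572, -0.12793254, -0.38133707])}
{'time': 0.1, 'q': array([ 1.66871949e+00,  4.07419190e-02,  8.39080934e-02, -3.83952623e-04,
       -1.61553415e+00, -3.33693013e-01]), 'dq': array([ 0.00046337, -0.0007894 ,  0.00239216,  0.0015255 ,  0.00033576,
       -0.00039682]), 'joint_torque': array([-5.62923378e-03, -3.69343722e+01,  3.48283589e+01,  6.95158213e+00,
       -4.48773470e-03,  3.51126616e-06]), 'eef_pos': array([0.14003022, 0.58312919, 0.23838765]), 'orientation': array([ 9.93060283e-01, -1.17603660e-01, -1.90681885e-05,  8.08665306e-04]), 'wrist_force': array([-0.47202982,  0.1735845 ,  0.59172296]), 'moment': array([-0.02868905,  0.0303033 ,  0.06450471]), 'grip_width': 1.0015931707428802}
```

View pics/top0.png

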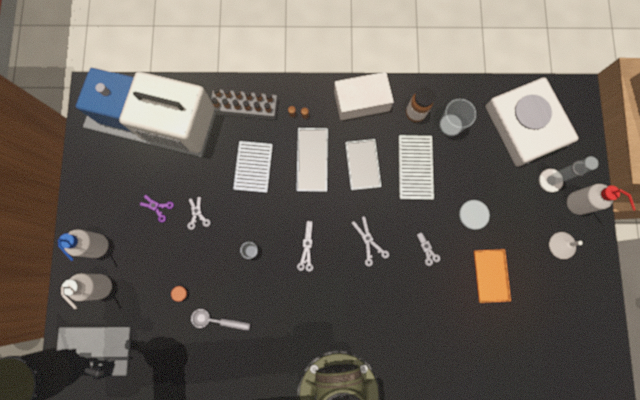

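View pics/scene0.png

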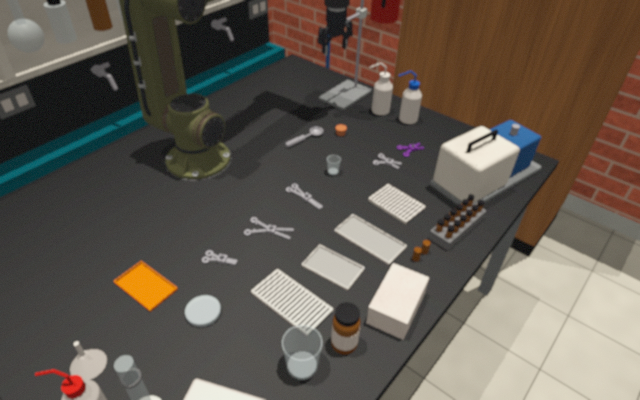

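The top view shows the open short clamp at about (199,213), shut long (307,246), open long (370,241) and shut short (428,248). The racks are at (253,166) and (416,167), the trays at (312,159) and (363,164), the beaker at (249,250) and the dish at (475,214).

```bash
cat > h.py <<'E'
import numpy as np,cv2
from scipy.spatial.transform import Rotation as R
from plant import env
def ray(n,uv,z):
    c=env.camera_info(n); uv=np.atleast_2d(uv).astype(float)
    d=np.c_[(uv[:,0]-c['cx'])/c['fx'],(uv[:,1]-c['cy'])/c['fy'],np.ones(len(uv))]
    d=R.from_quat(c['orientation']).apply(d); o=c['xyz']
    return o+d*((z-o[2])/d[:,2])[:,None]
def proj(n,p):
    c=env.camera_info(n); q=R.from_quat(c['orientation']).inv().apply(np.atleast_2d(p)-c['xyz'])
    return np.c_[q[:,0]/q[:,2]*c['fx']+c['cx'],q[:,1]/q[:,2]*c['fy']+c['cy']]
E
python3 - <<'E'
from h import *
f=cv2.imread('pics/top0.png')
ims=[]
for (u,v) in [(199,213),(307,246),(370,241),(428,248)]:
    ims.append(cv2.resize(f[v-30:v+30,u-30:u+30],None,fx=6,fy=6,interpolation=cv2.INTER_CUBIC))
    
o=np.vstack([np.hstack(ims[:2]),np.hstack(ims[2:])]); o=cv2.resize(o,(600,600)); cv2.imwrite('pics/crops.png',o)
# floor-level objects
g=f.min(2)
for name,(u,v),z,t in [('srack',(253,166),.012,120),('lrack',(416,167),.012,120),('ltray',(312,159),.009,110),('stray',(363,164),.009,110)]:
    m=np.zeros_like(g); m[v-45:v+45,u-28:u+28]=(g[v-45:v+45,u-28:u+28]>t)*255
    m=cv2.morphologyEx(m,cv2.MORPH_CLOSE,np.ones((7,7)))
    cs,_=cv2.findContours(m,cv2.RETR_EXTERNAL,cv2.CHAIN_APPROX_NONE); c=max(cs,key=cv2.contourArea)
    w=ray('top',c[:,0,:],z)[:,:2]
    (a,b),(s1,s2),an=cv2.minAreaRect((w*1000).astype(np.float32))
    if s1<s2: an+=90
    print(name,round(a,1),round(b,1),s1,s2,'long axis deg',an)
m=np.uint8(g>75)*255
n,l,st,ce=cv2.connectedComponentsWithStats(m)
for name,(u,v) in dict(so=(199,213),ls=(307,246),lo=(370,241),ss=(428,248),bk=(249,250),dish=(475,214)).items():
    ys,xs=np.where(l[v-30:v+30,u-30:u+30]>0)
    ids=l[v-30:v+30,u-30:u+30]; k=np.bincount(ids[ids>0]).argmax()
    ys,xs=np.where(l==k); w=ray('top',np.c_[xs,ys],.005)[:,:2]
    c=w.mean(0); U,S,V=np.linalg.svd(w-c,full_matrices=False); t=(w-c)@V[0]
    print(name,len(w),c.round(4),'ang',np.degrees(np.arctan2(V[0,1],V[0,0])).round(1),'ext',t.min().round(4),t.max().round(4))
E
```

```text
srack 662.6 258.3 105.87991333007812 156.1955108642578 long axis deg 174.9664535522461
lrack 662.8 -243.5 104.52757263183594 204.28317260742188 long axis deg 178.2048797607422
ltray 687.4 77.7 95.11866760253906 204.44351196289062 long axis deg 179.83280181884766
stray 671.4 -80.4 157.08384704589844 96.42050170898438 long axis deg 6.022319316864014
so 385 [0.5147 0.4239] ang -167.7 ext -0.0539 0.0431
ls 508 [0.41   0.0925] ang 174.5 ext -0.0873 0.067
lo 554 [ 0.43   -0.0951] ang -155.2 ext -0.0801 0.0652
ss 358 [ 0.4054 -0.2705] ang -156.1 ext -0.06 0.0433
bk 264 [0.407  0.2647] ang -167.7 ext -0.0275 0.027
dish 765 [ 0.515  -0.4168] ang -52.8 ext -0.0475 0.0478
```

View pics/crops.png

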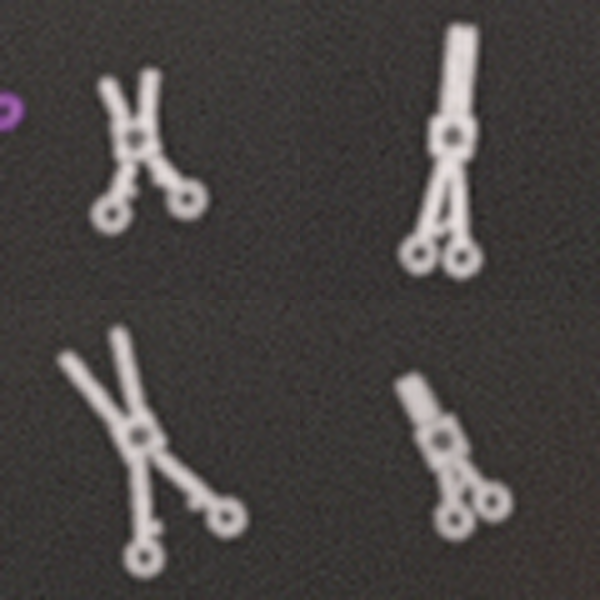

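The crops show the dark hinge rivets clearly, and every clamp's jaws point up the image (+x). I'll measure the rivets and axes next.

```bash
cat >> h.py <<'E'
P={'so':((136,139),(129,76),(149,207),(199,213)),'ls':((152,136),(162,25),(140,255),(307,246)),
'lo':((139,135),(92,42),(186,237),(370,241)),'ss':((142,140),(108,78),(174.5,210),(428,248))}
E
python3 - <<'E'
from h import *
f=cv2.imread('pics/top0.png')
for k,(h,j,r,(u,v)) in P.items():
    f2=lambda p:((np.array(p)+.5)/5-.5+[u-30,v-30])
    # refine rivet: dark weighted centroid in 5x5 window
    c=f2(h); ci=np.round(c).astype(int); w=f[ci[1]-2:ci[1]+3,ci[0]-2:ci[0]+3].min(2).astype(float)
    w=np.clip(w.max()*.85-w,0,None); Y,X=np.mgrid[-2:3,-2:3]; cr=ci+[ (w*X).sum()/w.sum(),(w*Y).sum()/w.sum()]
    H=ray('top',cr,.014)[0]; J=ray('top',f2(j),.006)[0]; Rr=ray('top',f2(r),.006)[0]; d=(J-Rr)
    print(k,c.round(2),cr.round(2),H[:2].round(4),'ang',np.degrees(np.arctan2(d[1],d[0])).round(1),'J',np.linalg.norm(J-H).round(3),'R',np.linalg.norm(Rr-H).round(3))
E
```

```text
so [195.8 210.4] [195.53 210.27] [0.5248 0.4254] ang 11.2 J 0.041 R 0.042
ls [307.  242.8] [307.1  242.81] [0.4271 0.0902] ang -5.2 J 0.068 R 0.071
lo [367.4 237.6] [367.36 237.79] [ 0.4421 -0.0894] ang 24.8 J 0.064 R 0.066
ss [426.  245.6] [425.93 245.63] [ 0.4187 -0.2636] ang 24.9 J 0.042 R 0.046
```

```bash
cat >> h.py <<'E'
T={'so':(.5248,.4254,11.2),'ls':(.4271,.0902,-5.2),'lo':(.4421,-.0894,24.8),'ss':(.4187,-.2636,24.9),
'srack':(.6626,.2583,-5.0),'lrack':(.6628,-.2435,-1.8),'ltray':(.6874,.0777,-.2),'stray':(.6714,-.0804,6.0)}
def go(*names):
    s=env.read_state(); p=s['eef_pos']; r=R.from_quat(s['orientation']); x=r.apply([1,0,0]); a=np.degrees(np.arctan2(x[1],x[0]))
    print('t',round(s['time'],2),'p',p.round(4),'a',a.round(1),'z',r.apply([0,0,1]).round(3),'F',s['wrist_force'].round(1),'grip',round(s['grip_width']*85.4,1),'q',s['q'].round(2))
    def d(p,a,n):
        q=r if a is None else R.from_euler('z',a,degrees=True)*R.from_euler('x',180,degrees=True)
        t=T[n]; v=q.inv().apply([t[0]-p[0],t[1]-p[1],0]); return (v[:2]*1000).round(1)
    for n in names:
        t=T[n]; print(n,'shift mm (now axes)',d(p,None,n),'turn',round(-(t[2]-a),1))
E
python3 -c "
from h import *
go('so')"
```

```text
t 0.1 p [0.14   0.5831 0.2384] a -13.5 z [-0.    -0.002 -1.   ] F [-0.5  0.2  0.6] grip 85.5 q [ 1.67  0.04  0.08 -0.   -1.62 -0.33]
so shift mm (now axes) [411.   63.5] turn -24.7
```

>>> {"op": "send_rows", "data": {
  "increments": "0.041 0.006 0 0 0.05; 0.051 0.008 0 0 0.05; 0.053 0.008 -0.01 0 0.05; 0.053 0.008 -0.01 0 0.05; 0.053 0.008 0 0 0.05; 0.053 0.008 0 0 0.05; 0.053 0.008 0 0 0.05; 0.03 0.005 0 0 0.05; 0 0 0 0 0.05; 0 0 0 0 0.05",
  "force": 40
}}

```text
time: 1.35
eef_pos: [0.5119, 0.4304, 0.2517]
orientation: [0.993, -0.116, -0.003, 0.006]
wrist_force: [-0.1, -0.1, -0.2]
grip_width: 0.583
```

```bash
python3 -c "
from h import *
go('so')"
```

```text
t 1.35 p [0.5119 0.4304 0.2517] a -13.3 z [-0.006 -0.011 -1.   ] F [-0.1 -0.1 -0.2] grip 49.8 q [ 1.    0.24  0.32  0.   -1.67  0.34]
so shift mm (now axes) [13.7  1.9] turn -24.5
```

>>> {"op": "send_rows", "data": {
  "increments": "0.007 0.001 0.03 -8.2 0.05; 0.004 0.004 0.04 -8.2 0.05; 0.002 0.001 0.04 -8.1 0.05; 0 0 0.04 0 0.05; 0 0 0.03 0 0.05; 0 0 0 0 0.05; 0 0 0 0 0.05"
}}

```text
time: 2.22
eef_pos: [0.517, 0.4266, 0.0703]
orientation: [0.994, 0.11, -0.002, 0.003]
wrist_force: [-0.1, -0.5, 0.6]
grip_width: 0.585
```

```bash
python3 -c "
from h import *
go('so')"
```

```text
t 2.23 p [0.517  0.4266 0.0703] a 12.6 z [-0.004 -0.006 -1.   ] F [-0.1 -0.5  0.6] grip 50.0 q [ 0.99  0.27  0.03  0.   -1.34  0.8 ]
so shift mm (now axes) [7.3 2.8] turn 1.4
```

>>> {"op": "send_rows", "data": {
  "increments": "0.007 0.003 0 1.4 0.05; 0 0 0.02 0 0.05; 0 0 0.018 0 0.05; 0 0 0.01 0 0.05; 0 0 0.006 0 0.05; 0 0 0 0 0.05; 0 0 0 0 0.05"
}}

```text
time: 3.1
eef_pos: [0.5259, 0.4261, 0.016]
orientation: [0.995, 0.097, -0.0, 0.001]
wrist_force: [-0.0, -0.3, 0.3]
grip_width: 0.584
```

```bash
python3 -c "
from h import *
go('so')
cv2.imwrite('pics/t1.png',cv2.resize(env.grab_frame('scene')[120:220,320:470],None,fx=4,fy=4,interpolation=cv2.INTER_CUBIC))
"
```

```text
t 3.1 p [0.5259 0.4261 0.016 ] a 11.1 z [-0.001 -0.003 -1.   ] F [-0.  -0.3  0.3] grip 49.9 q [ 0.98  0.32 -0.01  0.   -1.24  0.79]
so shift mm (now axes) [-1.2  0.4] turn -0.1
```

View pics/t1.png

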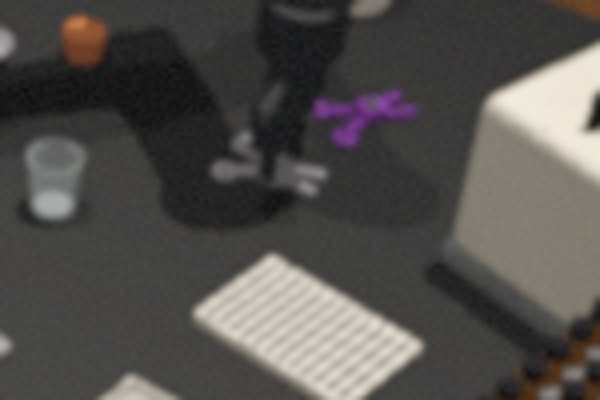

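The picture shows the fingers straddling the open short clamp at about (285,165), clear of the beaker. I'll go down 3 mm and close.

>>> {"op": "send_rows", "data": {
  "increments": "-0.001 0 0.003 0 0.05; 0 0 0 0 0.02; 0 0 0 0 0.015; 0 0 0 0 0.015; 0 0 0 0 0.015; 0 0 0 0 0.015",
  "force": 50
}}

```text
time: 3.9
eef_pos: [0.5251, 0.4264, 0.0142]
orientation: [0.995, 0.097, 0.0, 0.001]
wrist_force: [-0.2, -0.6, 0.1]
grip_width: 0.26
```

```bash
python3 -c "
from h import *
go('so','srack')"
```

```text
t 3.9 p [0.5251 0.4264 0.0142] a 11.1 z [ 0.001 -0.001 -1.   ] F [-0.2 -0.6  0.1] grip 22.2 q [ 0.98  0.32 -0.01  0.   -1.24  0.79]
so shift mm (now axes) [-0.5  1. ] turn -0.1
srack shift mm (now axes) [102.5 191.5] turn 16.1
```

>>> {"op": "send_rows", "data": {
  "increments": "0 0 -0.03 0 0.015; 0 0 -0.05 0 0.015; 0 0 -0.03 0 0.015; 0.02 0.035 0 0 0.015; 0.025 0.048 0 0 0.015; 0.025 0.048 0 0 0.015; 0.02 0.04 0 5.4 0.015; 0 0 0 5.4 0.015; 0 0 0 5.3 0.015; 0 0 0 0 0.015"
}}

```text
time: 5.15
eef_pos: [0.6495, 0.2706, 0.1258]
orientation: [0.999, -0.047, -0.001, 0.002]
wrist_force: [0.2, 0.8, 0.0]
grip_width: 0.258
```

```bash
python3 -c "
from h import *
go('srack')
cv2.imwrite('pics/t2.png',cv2.resize(env.grab_frame('scene')[80:230,300:500],None,fx=3,fy=3,interpolation=cv2.INTER_CUBIC))
"
```

```text
t 5.15 p [0.6495 0.2706 0.1258] a -5.4 z [-0.002 -0.003 -1.   ] F [0.2 0.8 0. ] grip 22.1 q [ 0.68  0.33  0.21  0.   -1.45  0.8 ]
srack shift mm (now axes) [14.2 11. ] turn -0.4
```

View pics/t2.png

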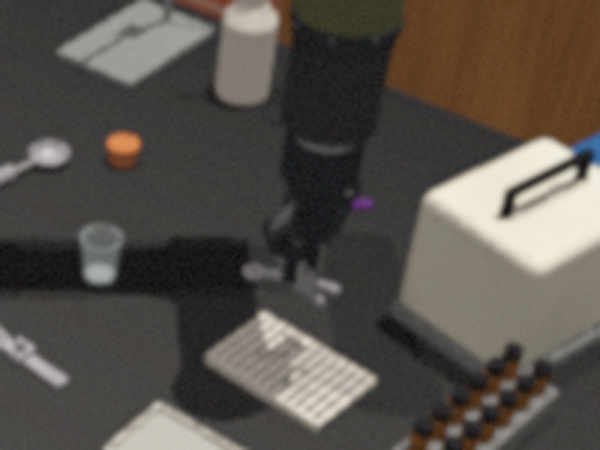

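The clamp is held level above the short rack. Next I lower it to TCP z of about 0.027.

>>> {"op": "send_rows", "data": {
  "increments": "0.0145 0.011 0 -0.4 0.015; 0 0 0.03 0 0.015; 0 0 0.03 0 0.015; 0 0 0.02 0 0.015; 0 0 0 0 0.015; 0 0 0 0 0.015"
}}

```text
time: 5.95
eef_pos: [0.6659, 0.2569, 0.0457]
orientation: [0.999, -0.039, 0.001, 0.001]
wrist_force: [-0.3, 0.8, 0.3]
grip_width: 0.263
```

```bash
python3 -c "
from h import *
go('srack')"
```

```text
t 5.95 p [0.6659 0.2569 0.0457] a -4.5 z [ 0.002 -0.003 -1.   ] F [-0.3  0.8  0.3] grip 22.4 q [ 0.65  0.39  0.13  0.   -1.31  0.84]
srack shift mm (now axes) [-3.4 -1.2] turn 0.5
```

>>> {"op": "send_rows", "data": {
  "increments": "-0.003 -0.001 0.008 0 0.015; 0 0 0.006 0 0.015; 0 0 0.004 0 0.015; 0 0 0 0 0.015; 0 0 0 0 0.015"
}}

```text
time: 6.58
eef_pos: [0.6639, 0.259, 0.0294]
orientation: [0.999, -0.039, 0.003, 0.0]
wrist_force: [0.4, 0.1, -0.2]
grip_width: 0.26
```

```bash
python3 -c "
from h import *
go('srack')"
```

```text
t 6.58 p [0.6639 0.259  0.0294] a -4.4 z [ 0.005 -0.001 -1.   ] F [ 0.4  0.1 -0.2] grip 22.2 q [ 0.65  0.4   0.11  0.   -1.28  0.84]
srack shift mm (now axes) [-1.2  0.8] turn 0.6
```

>>> {"op": "send_rows", "data": {
  "increments": "-0.001 0.001 0.003 0 0.015; 0 0 0 0 0.015; 0 0 0 0 0.045; 0 0 0 0 0.045; 0 0 0 0 0.045; 0 0 -0.03 0 0.045; 0 0 -0.05 0 0.045; 0 0 -0.05 0 0.045; 0 0 0 0 0.045"
}}

```text
time: 7.7
eef_pos: [0.6621, 0.2577, 0.1603]
orientation: [0.999, -0.039, 0.003, 0.001]
wrist_force: [0.6, 0.1, -0.2]
grip_width: 0.524
```

```bash
python3 -c "
from h import *
go('ls')"
```

```text
t 7.7 p [0.6621 0.2577 0.1603] a -4.4 z [ 0.005 -0.001 -1.   ] F [ 0.6  0.1 -0.2] grip 44.8 q [ 0.65  0.33  0.27  0.   -1.51  0.84]
ls shift mm (now axes) [-221.3  185.2] turn 0.8
```

>>> {"op": "send_rows", "data": {
  "increments": "-0.03 0.025 0 0 0.045; -0.045 0.038 0 0 0.045; -0.045 0.038 0 0 0.045; -0.045 0.038 0 0 0.045; -0.04 0.033 0 0 0.045; -0.016 0.013 0 0.8 0.045; 0 0 0.02 0 0.045; 0 0 0.04 0 0.045; 0 0 0.03 0 0.045; 0 0 0 0 0.045"
}}

```text
time: 8.95
eef_pos: [0.4192, 0.0847, 0.0618]
orientation: [0.999, -0.046, 0.002, -0.0]
wrist_force: [-0.7, -0.4, 0.4]
grip_width: 0.525
```

```bash
python3 -c "
from h import *
go('ls')
f=env.grab_frame('top'); cv2.imwrite('pics/t3.png',cv2.resize(f[120:270,180:380],None,fx=4,fy=4,interpolation=cv2.INTER_CUBIC))
"
```

```text
t 8.95 p [0.4192 0.0847 0.0618] a -5.3 z [ 0.004  0.    -1.   ] F [-0.7 -0.4  0.4] grip 44.8 q [ 0.68 -0.41 -0.63  0.   -1.35  0.8 ]
ls shift mm (now axes) [ 7.4 -6.2] turn -0.1
```

View pics/t3.png

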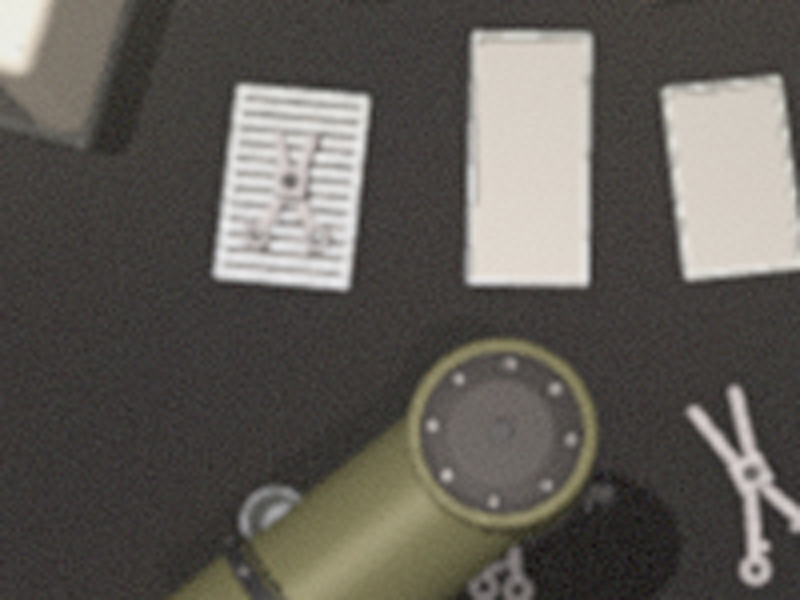

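The open short clamp lies on the short rack with its rivet at (290,181), near the rack centre (292,187). I'll descend onto the long shut clamp now.

>>> {"op": "send_rows", "data": {
  "increments": "0.0075 -0.006 0 0 0.045; 0 0 0.02 0 0.045; 0 0 0.016 0 0.045; 0 0 0.008 0 0.045; 0 0 0.003 0 0.045; 0 0 0 0 0.045"
}}

```text
time: 9.75
eef_pos: [0.4337, 0.0933, 0.0212]
orientation: [0.999, -0.046, 0.008, -0.003]
wrist_force: [-0.4, -0.3, 0.5]
grip_width: 0.529
```

```bash
python3 -c "
from h import *
go('ls')"
```

```text
t 9.75 p [0.4337 0.0933 0.0212] a -5.2 z [ 0.016  0.005 -1.   ] F [-0.4 -0.3  0.5] grip 45.2 q [ 0.68 -0.34 -0.66  0.01 -1.24  0.8 ]
ls shift mm (now axes) [-6.2  3.7] turn -0.0
```

>>> {"op": "send_rows", "data": {
  "increments": "-0.005 0.003 0.004 0 0.045; 0 0 0.002 0 0.045; 0 0 0 0 0.045; 0 0 0 0 0.045; 0 0 0 0 0.045"
}}

```text
time: 10.38
eef_pos: [0.4287, 0.091, 0.016]
orientation: [0.999, -0.045, 0.009, -0.003]
wrist_force: [0.8, -1.1, 0.1]
grip_width: 0.528
```

```bash
python3 -c "
from h import *
go('ls')"
```

```text
t 10.38 p [0.4287 0.091  0.016 ] a -5.2 z [ 0.017  0.006 -1.   ] F [ 0.8 -1.1  0.1] grip 45.1 q [ 0.68 -0.35 -0.68  0.01 -1.23  0.8 ]
ls shift mm (now axes) [-1.5  0.9] turn -0.0
```

>>> {"op": "send_rows", "data": {
  "increments": "-0.001 0.001 0.002 0 0.045; 0 0 0 0 0.02; 0 0 0 0 0.015; 0 0 0 0 0.015; 0 0 0 0 0.015; 0 0 0 0 0.015"
}}

```text
time: 11.12
eef_pos: [0.4278, 0.0901, 0.0141]
orientation: [0.999, -0.045, 0.009, -0.003]
wrist_force: [-0.4, -0.5, 1.2]
grip_width: 0.26
```

```bash
python3 -c "
from h import *
go('ls','ltray')"
```

```text
t 11.12 p [0.4278 0.0901 0.0141] a -5.2 z [ 0.018  0.006 -1.   ] F [-0.4 -0.5  1.2] grip 22.2 q [ 0.68 -0.36 -0.68  0.01 -1.23  0.8 ]
ls shift mm (now axes) [-0.7 -0. ] turn -0.0
ltray shift mm (now axes) [259.6 -11.2] turn -5.0
```

>>> {"op": "send_rows", "data": {
  "increments": "0 0 -0.03 0 0.015; 0 0 -0.05 0 0.015; 0 0 -0.02 0 0.015; 0.03 -0.001 0 0 0.015; 0.05 -0.002 0 0 0.015; 0.055 -0.002 0 0 0.015; 0.055 -0.002 0 0 0.015; 0.045 -0.002 0 0 0.015; 0.02 -0.002 0 -5 0.015; 0 0 0 0 0.015"
}}

```text
time: 12.38
eef_pos: [0.6882, 0.0768, 0.1167]
orientation: [1.0, -0.0, 0.007, -0.003]
wrist_force: [-0.3, -0.1, -0.5]
grip_width: 0.264
```

```bash
python3 -c "
from h import *
go('ltray')
cv2.imwrite('pics/t4.png',cv2.resize(env.grab_frame('scene')[100:280,270:470],None,fx=3,fy=3,interpolation=cv2.INTER_CUBIC))
"
```

```text
t 12.38 p [0.6882 0.0768 0.1167] a -0.0 z [ 0.014  0.007 -1.   ] F [-0.3 -0.1 -0.5] grip 22.6 q [ 0.4   0.29  0.14 -0.   -1.41  1.17]
ltray shift mm (now axes) [-0.8 -0.9] turn 0.2
```

View pics/t4.png

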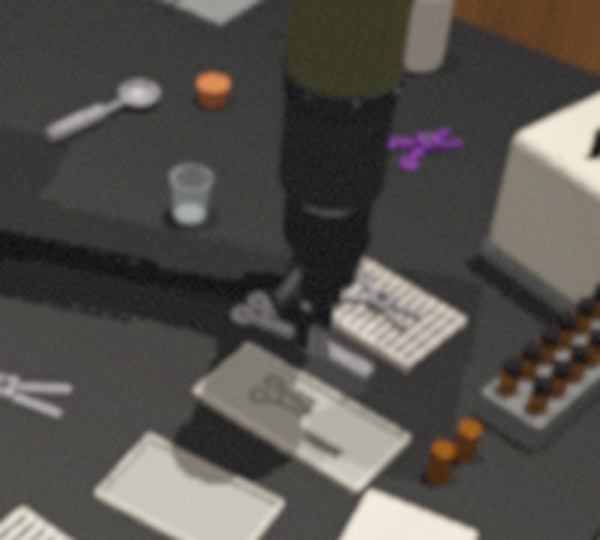

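The long shut clamp is held level over the long tray at about (300,340). Lowering it next.

>>> {"op": "send_rows", "data": {
  "increments": "0 0 0.03 0 0.015; 0 0 0.03 0 0.015; 0 0 0.02 0 0.015; 0 0 0 0 0.015; 0 0 0 0 0.015"
}}

```text
time: 13.05
eef_pos: [0.687, 0.0783, 0.0376]
orientation: [1.0, -0.002, 0.008, -0.004]
wrist_force: [-0.7, -0.0, -0.0]
grip_width: 0.263
```

```bash
python3 -c "
from h import *
go('ltray')"
```

```text
t 13.05 p [0.687  0.0783 0.0376] a -0.2 z [ 0.016  0.008 -1.   ] F [-0.7 -0.  -0. ] grip 22.4 q [ 0.4   0.33  0.04 -0.   -1.27  1.17]
ltray shift mm (now axes) [0.4 0.6] turn -0.0
```

>>> {"op": "send_rows", "data": {
  "increments": "0 0 0.01 0 0.015; 0 0 0.006 0 0.015; 0 0 0.003 0 0.015; 0 0 0 0 0.015; 0 0 0 0 0.015"
}}

```text
time: 13.68
eef_pos: [0.6886, 0.0788, 0.02]
orientation: [1.0, -0.002, 0.01, -0.004]
wrist_force: [-0.0, -1.2, -0.6]
grip_width: 0.257
```

```bash
python3 -c "
from h import *
go('ltray')"
```

```text
t 13.68 p [0.6886 0.0788 0.02  ] a -0.2 z [ 0.02   0.009 -1.   ] F [-0.  -1.2 -0.6] grip 22.0 q [ 0.4   0.34  0.02 -0.   -1.23  1.17]
ltray shift mm (now axes) [-1.2  1.1] turn -0.0
```

>>> {"op": "send_rows", "data": {
  "increments": "-0.001 0.001 0.0025 0 0.015; 0 0 0 0 0.015; 0 0 0 0 0.042; 0 0 0 0 0.042; 0 0 0 0 0.042; 0 0 -0.03 0 0.042; 0 0 -0.05 0 0.042; 0 0 -0.04 0 0.042; 0 0 0 0 0.042"
}}

```text
time: 14.8
eef_pos: [0.6851, 0.0764, 0.1414]
orientation: [1.0, -0.002, 0.01, -0.004]
wrist_force: [0.0, -0.2, 0.4]
grip_width: 0.489
```

```bash
python3 -c "
from h import *
go('lo')"
```

```text
t 14.8 p [0.6851 0.0764 0.1414] a -0.2 z [ 0.021  0.008 -1.   ] F [ 0.  -0.2  0.4] grip 41.8 q [ 0.4   0.27  0.16  0.   -1.44  1.17]
lo shift mm (now axes) [-242.3  166.8] turn -25.0
```

>>> {"op": "send_rows", "data": {
  "increments": "-0.03 0.02 0 0 0.045; -0.05 0.035 0 0 0.045; -0.05 0.035 0 0 0.045; -0.05 0.035 0 0 0.045; -0.045 0.03 0 0 0.045; -0.017 0.012 0 0 0.045; 0 0 0 -8 0.045; 0 0 0 -8.5 0.045; 0 0 0 -8.5 0.045; 0 0 0 0 0.045"
}}

```text
time: 16.05
eef_pos: [0.4329, -0.0941, 0.1288]
orientation: [0.975, 0.22, 0.009, -0.003]
wrist_force: [0.8, 0.8, -0.2]
grip_width: 0.527
```

```bash
python3 -c "
from h import *
go('lo')
f=env.grab_frame('top'); cv2.imwrite('pics/t5.png',cv2.resize(f[120:270,220:420],None,fx=4,fy=4,interpolation=cv2.INTER_CUBIC))
"
```

```text
t 16.05 p [ 0.4329 -0.0941  0.1288] a 25.4 z [ 0.017  0.009 -1.   ] F [ 0.8  0.8 -0.2] grip 45.0 q [ 0.24 -0.4  -0.5  -0.   -1.46  1.77]
lo shift mm (now axes) [10.3 -0.3] turn 0.6
```

View pics/t5.png

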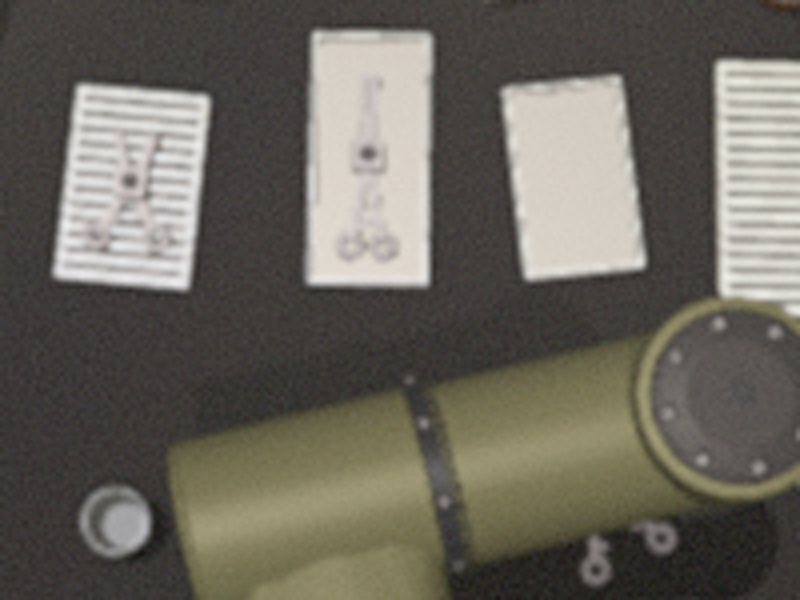

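The long shut clamp lies in the long tray with its rivet at (368,153), tray centre about (369,158). Next is the long open clamp.

>>> {"op": "send_rows", "data": {
  "increments": "0.009 0 0.01 0.6 0.045; 0 0 0.04 0 0.045; 0 0 0.03 0 0.045; 0 0 0.02 0 0.045; 0 0 0 0 0.045; 0 0 0 0 0.045"
}}

```text
time: 16.85
eef_pos: [0.4441, -0.088, 0.0231]
orientation: [0.978, 0.208, 0.009, -0.003]
wrist_force: [0.1, -0.3, 0.0]
grip_width: 0.526
```

```bash
python3 -c "
from h import *
go('lo')"
```

```text
t 16.85 p [ 0.4441 -0.088   0.0231] a 24.0 z [ 0.016  0.009 -1.   ] F [ 0.1 -0.3  0. ] grip 44.9 q [ 0.25 -0.31 -0.62 -0.01 -1.24  1.74]
lo shift mm (now axes) [-2.4  0.4] turn -0.8
```

>>> {"op": "send_rows", "data": {
  "increments": "-0.002 0 0.005 -0.8 0.045; 0 0 0.004 0 0.045; 0 0 0 0 0.045; 0 0 0 0 0.02; 0 0 0 0 0.015; 0 0 0 0 0.015; 0 0 0 0 0.015; 0 0 0 0 0.015"
}}

```text
time: 17.85
eef_pos: [0.4439, -0.0885, 0.0158]
orientation: [0.977, 0.215, 0.011, -0.003]
wrist_force: [-0.3, 0.4, 0.1]
grip_width: 0.262
```

```bash
python3 -c "
from h import *
go('lo','lrack')"
```

```text
t 17.85 p [ 0.4439 -0.0885  0.0158] a 24.8 z [ 0.02  0.01 -1.  ] F [-0.3  0.4  0.1] grip 22.4 q [ 0.25 -0.3  -0.64 -0.01 -1.22  1.76]
lo shift mm (now axes) [-2.   0.1] turn 0.0
lrack shift mm (now axes) [133.7 232.5] turn 26.6
```

>>> {"op": "send_rows", "data": {
  "increments": "0 0 -0.03 0 0.015; 0 0 -0.05 0 0.015; 0 0 -0.02 0 0.015; 0.016 0.028 0 0 0.015; 0.025 0.044 0 0 0.015; 0.029 0.05 0 0 0.015; 0.029 0.05 0 0 0.015; 0.025 0.043 0 0 0.015; 0.008 0.013 0 0 0.015; 0 0 0 0 0.015"
}}

```text
time: 19.1
eef_pos: [0.6637, -0.2457, 0.1177]
orientation: [0.976, 0.216, 0.01, -0.004]
wrist_force: [-0.9, 0.9, -1.0]
grip_width: 0.261
```

>>> {"op": "send_rows", "data": {
  "increments": "0 0 0 8.5 0.015; 0 0 0 9 0.015; 0 0 0 8.5 0.015; 0 0 0 0 0.015; 0 0 0 0 0.015"
}}

```text
time: 19.73
eef_pos: [0.6612, -0.2431, 0.1171]
orientation: [1.0, -0.014, 0.007, -0.007]
wrist_force: [-0.0, -0.1, -1.0]
grip_width: 0.258
```

```bash
python3 -c "
from h import *
go('lrack')
cv2.imwrite('pics/t6.png',cv2.resize(env.grab_frame('scene')[150:350,180:400],None,fx=3,fy=3,interpolation=cv2.INTER_CUBIC))
"
```

```text
t 19.73 p [ 0.6612 -0.2431  0.1171] a -1.6 z [ 0.015  0.013 -1.   ] F [-0.  -0.1 -1. ] grip 22.0 q [-0.08  0.32  0.19 -0.01 -1.42  1.62]
lrack shift mm (now axes) [1.6 0.4] turn 0.2
```

View pics/t6.png

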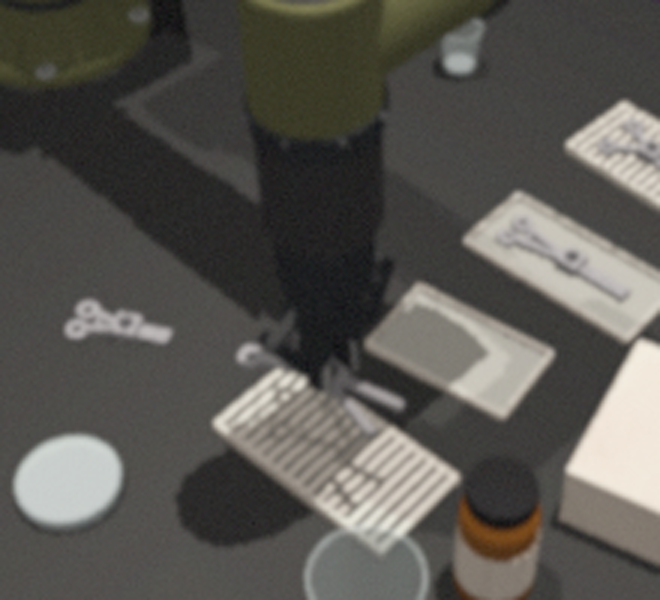

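The long open clamp is held over the long rack, clear of the glassware. I'll lower it.

>>> {"op": "send_rows", "data": {
  "increments": "0.003 0 0.025 0 0.015; 0 0 0.03 0 0.015; 0 0 0.015 0 0.015; 0 0 0 0 0.015; 0 0 0 0 0.015"
}}

```text
time: 20.4
eef_pos: [0.6663, -0.2424, 0.0485]
orientation: [1.0, -0.01, 0.009, -0.006]
wrist_force: [0.1, -0.1, -0.2]
grip_width: 0.258
```

```bash
python3 -c "
from h import *
go('lrack')"
```

```text
t 20.4 p [ 0.6663 -0.2424  0.0485] a -1.2 z [ 0.019  0.012 -1.   ] F [ 0.1 -0.1 -0.2] grip 22.1 q [-0.07  0.37  0.11 -0.01 -1.3   1.63]
lrack shift mm (now axes) [-3.5  1.2] turn 0.6
```

>>> {"op": "send_rows", "data": {
  "increments": "-0.002 0.001 0.01 0.5 0.015; 0 0 0.006 0 0.015; 0 0 0.002 0 0.015; 0 0 0 0 0.015; 0 0 0 0 0.015"
}}

```text
time: 21.02
eef_pos: [0.6656, -0.2435, 0.0317]
orientation: [1.0, -0.015, 0.011, -0.006]
wrist_force: [0.0, -0.3, -0.4]
grip_width: 0.263
```

```bash
python3 -c "
from h import *
go('lrack')"
```

```text
t 21.02 p [ 0.6656 -0.2435  0.0317] a -1.7 z [ 0.022  0.011 -1.   ] F [ 0.  -0.3 -0.4] grip 22.5 q [-0.08  0.37  0.09 -0.01 -1.27  1.62]
lrack shift mm (now axes) [-2.8  0.1] turn 0.1
```

>>> {"op": "send_rows", "data": {
  "increments": "0 0 0.0035 0 0.015; 0 0 0 0 0.015; 0 0 0 0 0.042; 0 0 0 0 0.042; 0 0 0 0 0.042; 0 0 -0.03 0 0.042; 0 0 -0.05 0 0.042; 0 0 -0.04 0 0.042; 0 0 0 0 0.042"
}}

```text
time: 22.15
eef_pos: [0.6628, -0.2451, 0.152]
orientation: [1.0, -0.015, 0.011, -0.005]
wrist_force: [0.6, 0.6, 0.5]
grip_width: 0.493
```

```bash
python3 -c "
from h import *
go('ss')"
```

```text
t 22.15 p [ 0.6628 -0.2451  0.152 ] a -1.7 z [ 0.022  0.01  -1.   ] F [0.6 0.6 0.5] grip 42.1 q [-0.08  0.31  0.24 -0.01 -1.47  1.62]
ss shift mm (now axes) [-243.4   25.6] turn -26.6
```

>>> {"op": "send_rows", "data": {
  "increments": "-0.03 0.003 0 0 0.045; -0.05 0.005 0 0 0.045; -0.055 0.006 0 0 0.045; -0.055 0.006 0 0 0.045; -0.04 0.004 0 0 0.045; -0.012 0.001 0 0 0.045; 0 0 0 -8.5 0.045; 0 0 0 -9 0.045; 0 0 0 -9 0.045; 0 0 0 0 0.045"
}}

```text
time: 23.4
eef_pos: [0.4124, -0.2621, 0.1405]
orientation: [0.975, 0.221, 0.011, -0.004]
wrist_force: [0.1, -0.2, 0.3]
grip_width: 0.531
```

```bash
python3 -c "
from h import *
go('ss')
f=env.grab_frame('top'); cv2.imwrite('pics/t7.png',cv2.resize(f[120:270,300:500],None,fx=4,fy=4,interpolation=cv2.INTER_CUBIC))
"
```

```text
t 23.4 p [ 0.4124 -0.2621  0.1405] a 25.6 z [ 0.019  0.013 -1.   ] F [ 0.1 -0.2  0.3] grip 45.3 q [-0.16 -0.26 -0.37 -0.02 -1.45  2.18]
ss shift mm (now axes) [5.  4.1] turn 0.7
```

View pics/t7.png

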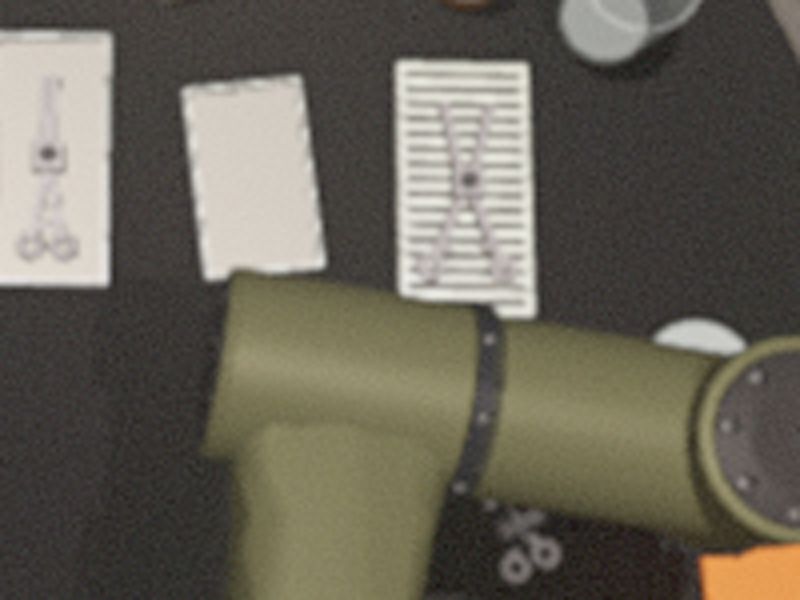

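The long open clamp sits on the long rack with its rivet at (469,179), rack centre about (465,189). Part of that difference is height parallax. I'll measure it properly later.

>>> {"op": "send_rows", "data": {
  "increments": "0.004 0.004 0.015 0.7 0.045; 0 0 0.045 0 0.045; 0 0 0.035 0 0.045; 0 0 0.018 0 0.045; 0 0 0 0 0.045; 0 0 0 0 0.045"
}}

```text
time: 24.2
eef_pos: [0.4201, -0.2622, 0.0194]
orientation: [0.978, 0.207, 0.009, -0.005]
wrist_force: [0.0, 0.3, 0.1]
grip_width: 0.525
```

```bash
python3 -c "
from h import *
go('ss')"
```

```text
t 24.2 p [ 0.4201 -0.2622  0.0194] a 23.9 z [ 0.016  0.014 -1.   ] F [0.  0.3 0.1] grip 44.9 q [-0.16 -0.16 -0.51 -0.02 -1.21  2.16]
ss shift mm (now axes) [-1.9  0.7] turn -1.0
```

>>> {"op": "send_rows", "data": {
  "increments": "-0.002 0.001 0.004 -1 0.045; 0 0 0.001 0 0.045; 0 0 0 0 0.045; 0 0 0 0 0.02; 0 0 0 0 0.015; 0 0 0 0 0.015; 0 0 0 0 0.015; 0 0 0 0 0.015"
}}

```text
time: 25.2
eef_pos: [0.4204, -0.2644, 0.0166]
orientation: [0.976, 0.216, 0.011, -0.004]
wrist_force: [-0.1, 0.6, 0.3]
grip_width: 0.258
```

```bash
python3 -c "
from h import *
go('ss','stray')"
```

```text
t 25.2 p [ 0.4204 -0.2644  0.0166] a 25.0 z [ 0.02   0.013 -1.   ] F [-0.1  0.6  0.3] grip 22.0 q [-0.17 -0.16 -0.51 -0.02 -1.2   2.18]
ss shift mm (now axes) [-1.2 -1.5] turn 0.1
stray shift mm (now axes) [305.1 -60.8] turn 19.0
```

>>> {"op": "send_rows", "data": {
  "increments": "0 0 -0.03 0 0.015; 0 0 -0.05 0 0.015; 0 0 -0.02 0 0.015; 0.03 -0.006 0 0 0.015; 0.05 -0.01 0 0 0.015; 0.055 -0.011 0 0 0.015; 0.055 -0.011 0 0 0.015; 0.055 -0.011 0 0 0.015; 0.04 -0.008 0 0 0.015; 0.015 -0.003 0 0 0.015"
}}

```text
time: 26.45
eef_pos: [0.6708, -0.0797, 0.1247]
orientation: [0.977, 0.215, 0.01, -0.005]
wrist_force: [1.8, -0.4, -0.7]
grip_width: 0.258
```

>>> {"op": "send_rows", "data": {
  "increments": "0 0 0 9.5 0.015; 0 0 0 9.5 0.015; 0 0 0 0 0.015; 0 0 0 0 0.015"
}}

```text
time: 26.95
eef_pos: [0.6701, -0.0799, 0.1229]
orientation: [0.999, 0.048, 0.007, -0.006]
wrist_force: [-0.5, 0.4, 0.8]
grip_width: 0.262
```

```bash
python3 -c "
from h import *
go('stray')
cv2.imwrite('pics/t8.png',cv2.resize(env.grab_frame('scene')[150:350,220:440],None,fx=3,fy=3,interpolation=cv2.INTER_CUBIC))
"
```

```text
t 26.95 p [ 0.6701 -0.0799  0.1229] a 5.5 z [ 0.014  0.014 -1.   ] F [-0.5  0.4  0.8] grip 22.4 q [ 0.17  0.24  0.1  -0.01 -1.41  1.5 ]
stray shift mm (now axes) [1.2 0.7] turn -0.5
```

View pics/t8.png

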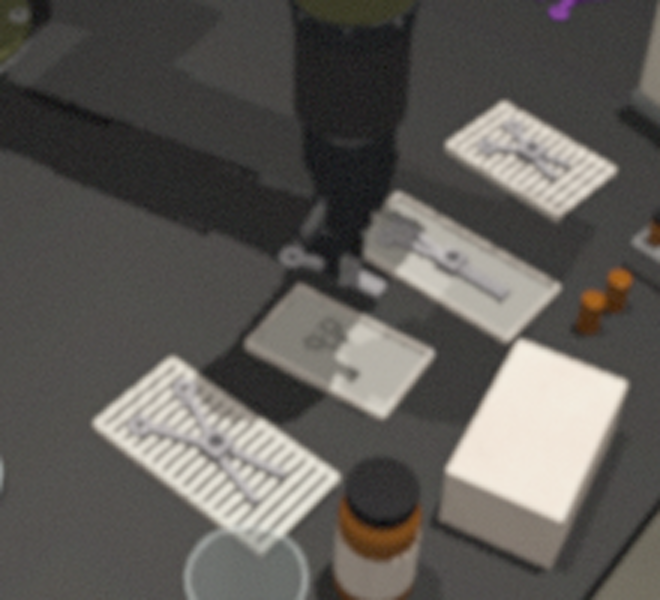

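The short shut clamp is held over the short tray at about (330,270), and the other three are in place. I'll lower it.

>>> {"op": "send_rows", "data": {
  "increments": "0.001 0 0.03 -0.4 0.015; 0 0 0.035 0 0.015; 0 0 0.02 0 0.015; 0 0 0 0 0.015; 0 0 0 0 0.015"
}}

```text
time: 27.62
eef_pos: [0.6736, -0.0797, 0.0392]
orientation: [0.998, 0.055, 0.01, -0.006]
wrist_force: [-0.1, -0.0, 0.0]
grip_width: 0.257
```

```bash
python3 -c "
from h import *
go('stray')"
```

```text
t 27.62 p [ 0.6736 -0.0797  0.0392] a 6.3 z [ 0.019  0.013 -1.   ] F [-0.1 -0.   0. ] grip 21.9 q [ 0.17  0.29  0.   -0.01 -1.26  1.51]
stray shift mm (now axes) [-2.2  0.5] turn 0.3
```

>>> {"op": "send_rows", "data": {
  "increments": "-0.002 0.001 0.01 0.3 0.015; 0 0 0.005 0 0.015; 0 0 0.002 0 0.015; 0 0 0 0 0.015; 0 0 0 0 0.015"
}}

```text
time: 28.25
eef_pos: [0.6734, -0.0807, 0.0241]
orientation: [0.999, 0.052, 0.012, -0.006]
wrist_force: [-0.2, 0.4, -1.3]
grip_width: 0.258
```

```bash
python3 -c "
from h import *
go('stray')"
```

```text
t 28.25 p [ 0.6734 -0.0807  0.0241] a 6.0 z [ 0.023  0.013 -1.   ] F [-0.2  0.4 -1.3] grip 22.0 q [ 0.17  0.3  -0.02 -0.01 -1.23  1.51]
stray shift mm (now axes) [-2.  -0.5] turn -0.0
```

>>> {"op": "send_rows", "data": {
  "increments": "-0.001 0 0.004 0 0.015; 0 0 0 0 0.015; 0 0 0 0 0.042; 0 0 0 0 0.042; 0 0 0 0 0.042; 0 0 -0.03 0 0.042; 0 0 -0.05 0 0.042; 0 0 -0.05 0 0.042; -0.02 0 -0.04 0 0.042; 0 0 0 0 0.042"
}}

```text
time: 29.5
eef_pos: [0.6479, -0.0855, 0.1949]
orientation: [0.999, 0.052, 0.012, -0.006]
wrist_force: [1.1, -0.0, -0.8]
grip_width: 0.493
```

>>> {"op": "send_rows", "data": {
  "increments": "-0.04 0 0 0 0.042; -0.05 0 0 0 0.042; -0.05 0 0 0 0.042; -0.05 0 0 0 0.042; -0.04 0 0 0 0.042; 0 0 0 0 0.042"
}}

```text
time: 30.25
eef_pos: [0.4123, -0.1097, 0.1845]
orientation: [0.999, 0.052, 0.01, -0.006]
wrist_force: [1.0, -1.1, 1.0]
grip_width: 0.49
```

Run:
```python
from h import *
go()
f=env.grab_frame('top'); cv2.imwrite('pics/end.png',f)
cv2.imwrite('pics/endc.png',cv2.resize(f[115:265,215:480],None,fx=3,fy=3,interpolation=cv2.INTER_CUBIC))
for n,z in dict(srack=.012,lrack=.012,ltray=.003,stray=.003).items():
    t=T[n]; u=proj('top',[[t[0],t[1],z+.014]])[0]; ci=np.round(u).astype(int)
    w=f[ci[1]-6:ci[1]+7,ci[0]-6:ci[0]+7].min(2).astype(float); b=cv2.GaussianBlur(w,(3,3),0)
    Y,X=np.mgrid[-6:7,-6:7]; k=np.clip(np.percentile(b,8)-b,0,None)
    j=np.unravel_index(b.argmin(),b.shape); m=(abs(X-X[j])<=2)&(abs(Y-Y[j])<=2); k=k*m
    c=ci+[(k*X).sum()/k.sum(),(k*Y).sum()/k.sum()]
    p=ray('top',c,z+.014)[0]; print(n,'rivet px',c.round(1),'err mm',((p[:2]-t[:2])*1000).round(1))
```

```text
t 30.25 p [ 0.4123 -0.1097  0.1845] a 6.0 z [ 0.019  0.013 -1.   ] F [ 1.  -1.1  1. ] grip 41.9 q [ 0.21 -0.46 -0.44 -0.01 -1.57  1.46]
srack rivet px [252.  164.8] err mm [-0.  -0.2]
lrack rivet px [416.8 164.5] err mm [1.8 0.3]
ltray rivet px [311.6 157.9] err mm [-0.  0.]
stray rivet px [363.5 163.1] err mm [-0.  -1.1]
```

View pics/endc.png

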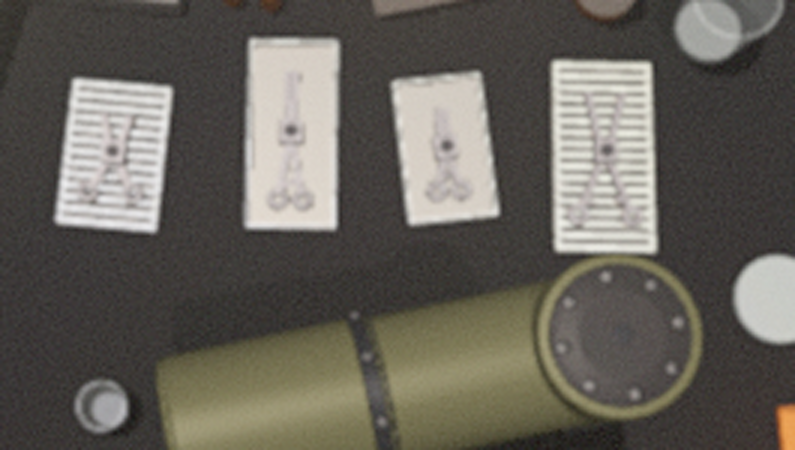

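All four clamps lie centred and lengthwise in their places, with rivets within 2 mm of the targets. The beaker at (102,407) and the dish at (775,298) look untouched, so I'm handing in.

```bash
python3 -c "
from plant import env
env.hand_in()"
```

```text
the job is handed in; nothing more can be done
```

All four clamps are sorted and the job was handed in at about 30 s of the 96 s allowed. The long shut clamp is in the long tray, the short shut in the short tray, the long open on the long rack and the short open on the short rack.

- **Position:** In the final top view the hinge rivets lie within about 2 mm of the tray and rack middles measured at the start. The limit is 14 mm. The long rack is the worst, at about 1.8 mm.
- **Angle and flatness:** I released each clamp within about half a degree of its tray's or rack's measured length. All four look flat and lengthwise in the picture. I did not measure clamp angle or tilt separately after release.
- **Beaker and dish:** They look unmoved in the final view. I judged that by eye and did not measure it.
- **Robot:** The arm was about 0.18 m above the bench, clear of everything. The wrist force readings between moves never passed about 2 N.

No check failed. The position check uses only the top camera, with the same calibration throughout, so it would not show a shared calibration error. The hand-in reported no verdict.

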